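# Click the stop collar onto the bench stand

## Robot

A 6-joint arm with a two-finger parallel gripper is mounted at the origin on the work surface. World frame = base frame: x ahead of the robot, y to its left, z up, the work surface at z = 0. Lengths are in m, angles in rad, forces in N, time in s.
With the tool pointing down it reaches from about 0.225 to 0.875 m from the base axis. Payload 3.4 kg.
Tool frame: the origin (TCP) lies between the finger pads; the fingertips stand 8 mm ahead of it and the grasp point (between the pads) lies 11 mm behind it; z points along the fingers, y is the line along which they close (so a half turn about z gives the same grasp; the last joint's range is limited). The gripper opens to 85 mm and grips with 20 to 120 N. Pads are 22 mm wide; open, the fingers measure 114 mm over their backs; the gripper's body (76 mm by 85 mm) begins 54 mm behind the grasp point. The pads swing forward as they close: fully open they stand 13 mm farther back than shut.
Start: joints at [-1.231, 0.276, 1.505, -0, 1.361, -0.121], TCP at [0.256, -0.515, 0.239] pointing down, gripper open.
Joint ranges: [-2.89, 2.89], [-0.75, 2.08], [0.22, 2.7], [-1.18, 4.32], [0.11, 2.71], [-2.7, 2.7]. Speed limits (rad/s): [2.57, 2.57, 3.14, 3.14, 3.14, 3.14].

## Interface

Orientations are given as a unit quaternion [w, x, y, z].
In Python, from rig import manip, optics, finder gives the robot as it stands.
- The arm moves only by the tool servo_tool, never from a script. Its argument "increments" is a list of rows, each a list of 7 numbers: the shift along the tool's x, y, z in cm, then the turn, a rotation vector about the tool's x, y, z in degrees, then the closure, from -1 (fully open) to 1 (shut). In form: [[x, y, z, rx, ry, rz, gripper], ...]. A call has exactly 5 rows; each row shifts and turns the commanded pose from where the row before left it, along the tool's axes as they then stand; what a row does not reach is not made up. A row lasts 1/10 s, in which the tool goes at most 50 mm and 8.59 degrees, less where a joint would pass 70% of its speed; a pose out of reach is approached as far as the arm can. A call is refused whole if a number of a shift passes 5 or a number of a turn 8.59, either way. A call with a gripper value outside its range is refused whole. The fingers move at their own pace and stop on an object; "squeeze" is the grip in N (left out, the last holds). Time passes only in rows, so rows that do not move let the fingers close, or fill a call up. It gives the time, the measured TCP pose, the force, the opening and the grip force at its end, in the units of the state.
- manip.get_state(): the state, without advancing time (a new reading comes with each control period).
- optics.get_image(name): name is "scene" or "top" or "wrist"; returns the picture (480x640x3 uint8, red, green, blue); there is no depth.
- optics.get_calibration(name): a dict with "fov_y" (degrees; the focal length in pixels is half the picture's height over the tangent of half this angle, whatever the lens; pixels are square), "cx", "cy" (the principal point, pixels), "dist_coeffs" ([k1, k2, p1, p2, k3] as OpenCV has them; the pictures are not rectified), "world_to_cam" (4x4, takes a point from world to camera coordinates). Camera axes: x right, y down, z forward; pixel columns grow to the right and rows downward; lengths in m; the calibration is good to about 2 mm. A picture is of the moment at which its call begins: read the wrist's pose just before it. get_calibration takes no time and is no camera call; for the wrist camera it gives the pose at the moment of the call.
- manip.sign_off(): hands the job in; it is judged then, once.
Trained networks look in the newest picture that a camera, given by its name, has taken for a name from the list of things; names that differ only in an ending like _2 or _b are one class to them, and where a whole thing is asked for, a point or a joint stands for the part that bears it (a point fixed in the world has none). Each returns a list of dicts, best first, with "p" (0 to 1); they miss things now and then, are a little off and sometimes report something else, mostly with a low value. They report only what shows in the picture. A call takes as long as a camera call. They do not tell look-alikes from the thing itself.
- finder.silhouettes(label, camera): "region" (480x640 bool, what is visible of it) and "box" ([centre column, centre row, width, height] in pixels, round what is visible of it).
- finder.tip_of(label, camera): "at" ([column, row] in pixels: a listed point, or the origin of a listed thing).
The state is a dict: "clock": time; "qpos": joint angles; "qd": joint speeds; "effort": joint torques, N m; "position": TCP position; "ee_rot": TCP orientation; "contact_force": force on the tool from outside, world axes, zero at the start; "moment": the same for the moment, N m; "width": finger opening in m; "gripper_force": force on a finger pad.
Only numpy, scipy, OpenCV 4.12 (cv2) and the standard library are available. Lean on these libraries where they do the work, as an engineer would, in place of code of your own. Each camera call takes 0.05 s, during which the arm holds its last target. There are 200 camera calls.

## Task

Take the loose brass collar, slide it down over the upright post of the bench stand and press it on past the sprung ball until you feel the ball click into the groove inside the collar; let go and leave it there, held by the ball and not pushed through. Ease it on gently, never forcing it against the stand with more than about 30 N, and leave the block, spool, hammer and jar where they are.

Things in the scene. Friction and masses are not known exactly. Their poses are not given: they have to be found in the camera images.
- collar_center (a point): Centre, half-way up, of the loose collar: twelve-sided brass sleeve, 36 mm across flats, 50 mm tall, upright on the bench, its bore along z; 0.11 to 0.22 kg. Same either way up and at any turn. Bore 20 mm wide; at each end a counterbore 24 mm wide, 4 mm deep; half-way up an inner groove 10 mm high, 27 mm wide, which takes the ball when the collar's centre is level with the ball's.
- stand: Bench stand, fixed: base plate 110 x 90 x 18 mm with an upright round steel post in its middle. Origin on the bench under the post's axis, z up along the post. The post is 18 mm in diameter up to 110 mm above the bench, then tapers to 8 mm at its top. The sprung ball sticks 4 mm out of the post on the stand's +x side.
- post_top (a point): Top of the oiled post, 122 mm above the bench. Pushing the collar down feels like this: 4 to 16 N of resistance while its lower end passes the ball (from 3 mm above the ball's centre to 3 mm below), hardly any for some 15 mm, a pull-in of about 5 N, then the click, some 22 to 24 mm after the peak, with no force; beyond it resistance returns. Within 2 mm of it the ball centres and carries the collar.
- slot_top (a point): Upper end of the narrow slot, 52 mm long, in the post's +x side, 108 mm above the bench. The sprung steel ball, 12 mm in diameter, is clamped in it and its centre is anywhere from 66 to 98 mm above the bench, new each time and not measured: find it by feel. The collar's plain bore presses it 2 to 3 mm in; in the groove it is out again. Spring: 10 N when out, 12.5 N when 2.5 mm in.
- soldering_block: Bystander: grey block 75 x 100 x 30 mm, origin at the centre of its underside.
- spool: Bystander: dark wire spool, 42 mm in diameter and 45 mm tall, standing upright, origin at the centre of its underside.
- hammer: Bystander: hammer lying along its x axis, origin on its underside.
- jar: Bystander: white jar 66 mm in diameter and 90 mm tall, origin at the centre of its underside.
Things that resemble listed ones, but are neither listed nor needed, are in the scene too. Of the things that look like the stand, the smallest one is meant.

How it is judged:
On the way, in this order (a step that is already met when the one before it is completed fails the run):
1. the collar, held by the fingers, is threaded on the post and is still above the ball (contact force between the fingers and collar above 0.5 N and horizontal distance between collar_center and stand below 0.004 m and angle between the z axis of collar_center and the z axis of stand, either way round below 0.1 rad and height (world z) of collar_center below 0.137 m and z of collar_center in the frame of ball above 0.027 m), for 0.05 s.
2. the fingers slide the collar over the ball, which the bore's lower half presses in (contact force between the fingers and collar above 0.5 N and horizontal distance between collar_center and stand below 0.004 m and angle between the z axis of collar_center and the z axis of stand, either way round below 0.1 rad and z of collar_center in the frame of ball between 0.008 and 0.02 m), for 0.02 s.
At the end, for the whole second after the job is handed in: The collar sits on the post, upright within 0.1 rad and within 4 mm of its axis, with its centre level with the ball's within 3 mm, so that the ball has sprung out into its groove, at rest and let go (horizontal distance between collar_center and stand below 0.004 m and angle between the z axis of collar_center and the z axis of stand, either way round below 0.1 rad and z of collar_center in the frame of ball between -0.003 and 0.003 m and linear speed of collar below 0.01 m/s and not (contact force between the fingers and collar above 0.1 N)); the robot touches nothing.
It fails at once if the collar is forced against the stand with more than 32 N (contact force between collar and stand above 32 N).
It fails at once if the soldering block is moved by more than 20 mm (distance of soldering_block from where it was at the start of the episode above 0.02 m).
It fails at once if the wire spool is moved by more than 20 mm (distance of spool from where it was at the start of the episode above 0.02 m).
It fails at once if the hammer is moved by more than 20 mm (distance of hammer from where it was at the start of the episode above 0.02 m).
It fails at once if the jar is moved by more than 20 mm (distance of jar from where it was at the start of the episode above 0.02 m).
It also fails if it takes over 72 s, if anything falls off the work surface, if the arm or the gripper's body presses on something with over 40 N, if the wrist force passes 120 N, or if a joint passes its speed limit or range.

## Working session

There is one attempt and no reset: what is moved stays moved. The work goes in short steps, Python scripts to look and compute and a tool call to move; the robot and the scene stay as the last step left them, time stands still between calls to the robot, and variables do not carry over. Pictures are saved under pics/ and viewed, at most 10 in all, crops included, and the job is handed in when it is done.

Besides the shell and the picture viewer there is one more tool, called after ">>>" in YAML: its name, and indented under it one key for each argument. servo_tool: Moves the arm, as the interface text tells. Its arguments: {"type":"object","properties":{"increments":{"type":"array","items":{"type":"array","items":{"type":"number"}}},"squeeze":{"type":"number"}},"required":["increments"]}

```bash
mkdir -p pics
cat > h.py <<'E'
import numpy as np, cv2
from rig import manip, optics, finder
def KD(n):
    c=optics.get_calibration(n); f=240/np.tan(np.radians(c['fov_y'])/2)
    return np.array([[f,0,c['cx']],[0,f,c['cy']],[0,0,1.]]),np.array(c['dist_coeffs'],float),np.array(c['world_to_cam'])
def ray(n,px,cal=None):
    K,D,T=cal or KD(n)
    u=cv2.undistortPoints(np.array([[px]],float),K,D)[0,0]
    R=T[:3,:3]; return -R.T@T[:3,3], R.T@np.array([u[0],u[1],1])
def atz(n,px,z,cal=None):
    o,d=ray(n,px,cal); return o+d*(z-o[2])/d[2]
def proj(n,p,cal=None):
    K,D,T=cal or KD(n)
    return cv2.projectPoints(np.array(p,float).reshape(-1,1,3),cv2.Rodrigues(T[:3,:3])[0],T[:3,3],K,D)[0][:,0]
def tri(rs):
    A=0;b=0
    for o,d in rs:
        d=d/np.linalg.norm(d);P=np.eye(3)-np.outer(d,d);A=A+P;b=b+P@o
    return np.linalg.solve(A,b)
E
python3 - <<'E'
from h import *
np.set_printoptions(precision=4,suppress=True)
for n in ('scene','top'):
    im=optics.get_image(n); cv2.imwrite(f'pics/{n}0.png',im[:,:,::-1])
    for l,z in (('collar_center',.025),('post_top',.122),('slot_top',.108),('stand',0),('soldering_block',0),('spool',0),('hammer',0),('jar',0)):
        for r in finder.tip_of(l,n)[:4]: print(n,l,round(r['p'],2),np.round(r['at'],1),atz(n,r['at'],z))
print(manip.get_state())
E
```

```text
scene collar_center 0.81 [381.7 322.5] [0.534  0.1799 0.025 ]
scene post_top 0.65 [183.5 170.8] [ 0.6881 -0.3168  0.122 ]
scene post_top 0.61 [295.1 204.4] [ 0.5464 -0.0943  0.122 ]
scene post_top 0.61 [327.1 123.5] [ 0.3352 -0.2764  0.122 ]
scene slot_top 0.93 [288.1 211.8] [ 0.5624 -0.0965  0.108 ]
scene slot_top 0.79 [182.1 184.1] [ 0.7043 -0.2953  0.108 ]
scene slot_top 0.56 [328.3 133.4] [ 0.3442 -0.2585  0.108 ]
scene stand 0.9 [194.3 226.9] [ 0.7083 -0.2669  0.    ]
scene stand 0.79 [329.1 178.4] [ 0.3633 -0.2243 -0.    ]
scene stand 0.75 [295.5 241.9] [ 0.5449 -0.0997  0.    ]
scene soldering_block 0.96 [240.  304.4] [ 0.7275 -0.0255  0.    ]
scene spool 0.95 [389.1 238.9] [0.3696 0.0109 0.    ]
scene hammer 0.96 [417.6 411.8] [0.5875 0.3485 0.    ]
scene jar 0.81 [227.7 176.4] [ 0.5645 -0.3724  0.    ]
scene jar 0.53 [297.4 244.5] [ 0.5457 -0.0911  0.    ]
top collar_center 0.72 [244.1 241.8] [0.539  0.1736 0.025 ]
top post_top 0.92 [462.4 144.2] [ 0.7229 -0.2803  0.122 ]
top post_top 0.82 [446.8 323.4] [ 0.3621 -0.233   0.122 ]
top post_top 0.58 [375.3 228.8] [ 0.5482 -0.09
[... 297 characters left out ...]
dering_block 0.84 [330.  159.3] [ 0.7298 -0.0125  0.    ]
top spool 0.6 [320.5 317.6] [0.3779 0.0105 0.    ]
top spool 0.31 [376.5 227.8] [ 0.5729 -0.1136  0.    ]
top hammer 0.61 [164.6 220. ] [0.5927 0.3542 0.    ]
{'clock': 0.9, 'qpos': array([-1.231 ,  0.2759,  1.5049,  0.0001,  1.3607, -0.121 ]), 'qd': array([-0.0005, -0.0015,  0.0011,  0.0009, -0.0007,  0.0003]), 'effort': array([  0.0011, -41.6633, -24.6104,   0.0003,   0.0004,   0.    ]), 'position': array([ 0.2557, -0.5151,  0.2393]), 'ee_rot': array([0.    , 0.9736, 0.2284, 0.    ]), 'contact_force': array([-0.586 ,  0.3789,  0.6816]), 'moment': array([ 0.0501,  0.0042, -0.0565]), 'gripper_force': 0.0, 'width': 0.08576744575483704}
```

View pics/scene0.png

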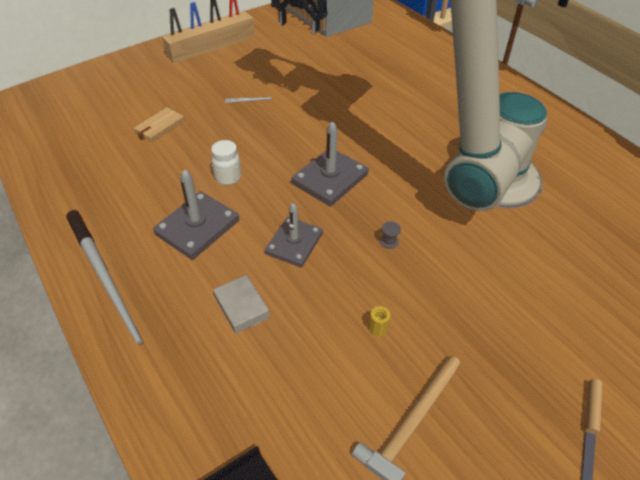

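View pics/top0.png

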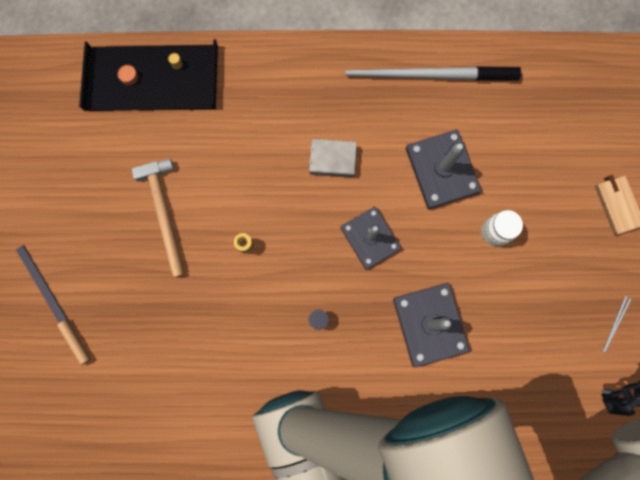

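The smallest stand is near (0.548, -0.098), at pixel (375, 230) in the top view. The collar is near (0.537, 0.177), at pixel (244, 242). I'll move above the stand first and look with the wrist camera.

>>> servo_tool:
  increments:
    - [1.4, -0.8, -1, 0, 0, 0, -1]
    - [2.8, -1.7, -1, 0, 0, 0, -1]
    - [2.8, -1.7, -1, 0, 0, 0, -1]
    - [2.8, -1.7, -1, 0, 0, 0, -1]
    - [2.8, -1.7, -1, 0, 0, 0, -1]

```text
clock: 1.4
position: [0.3357, -0.3888, 0.2906]
ee_rot: [0.0, 0.974, 0.228, 0.0]
contact_force: [0.1, -0.4, -0.3]
width: 0.0854
gripper_force: 0.0
```

>>> servo_tool:
  increments:
    - [2.8, -1.7, -1, 0, 0, 0, -1]
    - [2.8, -1.7, 0, 0, 0, 0, -1]
    - [2.8, -1.7, 0, 0, 0, 0, -1]
    - [2.8, -1.7, 0, 0, 0, 0, -1]
    - [2.8, -1.7, 0, 0, 0, 0, -1]

```text
clock: 1.9
position: [0.423, -0.2502, 0.3003]
ee_rot: [0.0, 0.974, 0.229, 0.001]
contact_force: [-0.0, 0.4, -0.7]
width: 0.0857
gripper_force: 0.0
```

>>> servo_tool:
  increments:
    - [2.8, -1.7, 0, 0, 0, 0, -1]
    - [2.8, -1.7, 0, 0, 0, 0, -1]
    - [2.8, -1.7, 0, 0, 0, 0, -1]
    - [1.4, -0.8, 0, 0, 0, 0, -1]
    - [0, 0, 0, 0, 0, 0, -1]

```text
clock: 2.4
position: [0.4847, -0.1533, 0.3001]
ee_rot: [-0.0, 0.973, 0.23, 0.001]
contact_force: [-0.1, 0.0, -0.2]
width: 0.0855
gripper_force: 0.0
```

```bash
cat > look.py <<'E'
from h import *
import sys
np.set_printoptions(precision=4,suppress=True)
s=manip.get_state(); print(s['clock'],s['position'],s['ee_rot'])
im=optics.get_image('wrist'); cal=KD('wrist'); cv2.imwrite(f'pics/{sys.argv[1]}.png',im[:,:,::-1])
print('cam',-cal[2][:3,:3].T@cal[2][:3,3])
for l,z in (('collar_center',.025),('post_top',.122),('slot_top',.108),('stand',0)):
    for r in finder.tip_of(l,'wrist')[:3]: print(l,round(r['p'],2),np.round(r['at'],1),atz('wrist',r['at'],z,cal))
E
python3 look.py w1
```

```text
2.4 [ 0.4847 -0.1533  0.3001] [-0.0003  0.9731  0.2303  0.0007]
cam [ 0.5465 -0.1239  0.435 ]
post_top 0.88 [294.7  96.7] [ 0.5497 -0.1001  0.122 ]
post_top 0.87 [332.1 407.9] [ 0.3285 -0.242   0.122 ]
slot_top 0.8 [337.1 376.5] [ 0.3508 -0.236   0.108 ]
slot_top 0.73 [293.2  84.6] [ 0.557  -0.0944  0.108 ]
stand 0.68 [303.9 105. ] [ 0.5478 -0.1024  0.    ]
stand 0.66 [525.8  33.9] [ 0.7043 -0.2646  0.    ]
stand 0.62 [328.9 306.3] [ 0.364  -0.2228  0.    ]
```

View pics/w1.png

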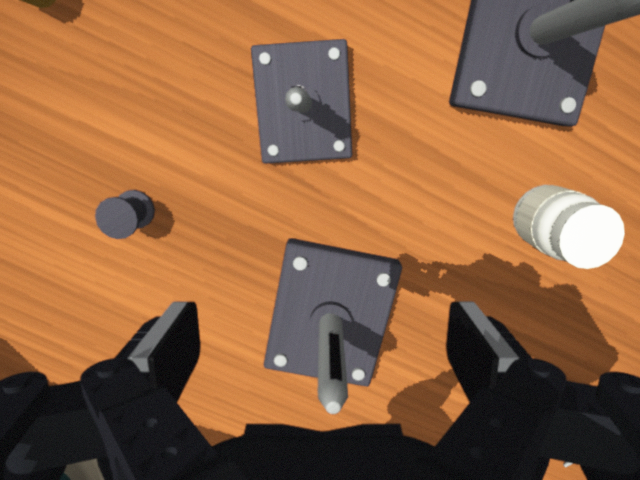

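The wrist view shows the small post almost directly below the camera, with its tip at (295, 97), which gives (0.5497, -0.1001). Next is the collar.

>>> servo_tool:
  increments:
    - [0.7, -1.7, 0, 0, 0, 0, -1]
    - [1.5, -3.4, 0, 0, 0, 0, -1]
    - [1.5, -3.4, 0, 0, 0, 0, -1]
    - [1.5, -3.4, 0, 0, 0, 0, -1]
    - [1.5, -3.4, 0, 0, 0, 0, -1]

```text
clock: 3.15
position: [0.4754, 0.011, 0.2995]
ee_rot: [0.0, 0.974, 0.227, 0.0]
contact_force: [0.9, 0.8, 0.1]
width: 0.085
gripper_force: 0.0
```

>>> servo_tool:
  increments:
    - [1.5, -3.4, 0.5, 0, 0, 0, -1]
    - [1.5, -3.4, 1.5, 0, 0, 0, -1]
    - [1.5, -3.4, 1.5, 0, 0, 0, -1]
    - [0.8, -1.7, 1, 0, 0, 0, -1]
    - [0, 0, 0.5, 0, 0, 0, -1]

```text
clock: 3.65
position: [0.4697, 0.1421, 0.2483]
ee_rot: [-0.0, 0.973, 0.229, -0.001]
contact_force: [-0.1, -0.4, -0.4]
width: 0.0857
gripper_force: 0.0
```

```bash
python3 look.py w2
python3 - <<'E'
from h import *
cal=KD('wrist')
for r in finder.silhouettes('collar_center','wrist')[:2]:
    print(r['p'],r['box']); b=r['box']; print(atz('wrist',b[:2],.025,cal),atz('wrist',b[:2],.05,cal))
    # fit circle model silhouette: project cylinder, match centroid
    m=r['region']; c=np.argwhere(m).mean(0)[::-1]
    t=np.linspace(0,2*np.pi,60)
    p=atz('wrist',c,.03,cal)[:2]
    for _ in range(10):
        P=np.array([[p[0]+.0185*np.cos(a),p[1]+.0185*np.sin(a),z] for z in (0,.05) for a in t])
        q=proj('wrist',P,cal); h=cv2.convexHull(q.astype(np.float32)); M=cv2.moments(h); cc=np.array([M['m10'],M['m01']])/M['m00']
        p=p+(atz('wrist',c,.03,cal)-atz('wrist',cc,.03,cal))[:2]
    print('fit',p,m.sum(),M['m00'])
E
```

```text
3.65 [0.4697 0.1421 0.2483] [-0.0004  0.9734  0.2293 -0.0007]
cam [0.5326 0.1714 0.3828]
collar_center 0.86 [326.7 110.7] [0.537  0.1701 0.025 ]
stand 0.66 [583.3 232.8] [ 0.5477 -0.1011  0.    ]
0.82 [324.4, 110.2, 43.7, 44.2]
[0.53871157 0.17082232 0.025     ] [0.53835084 0.17076875 0.05      ]
fit [0.53808232 0.17033349] 1382 1884.2468201108277
```

View pics/w2.png

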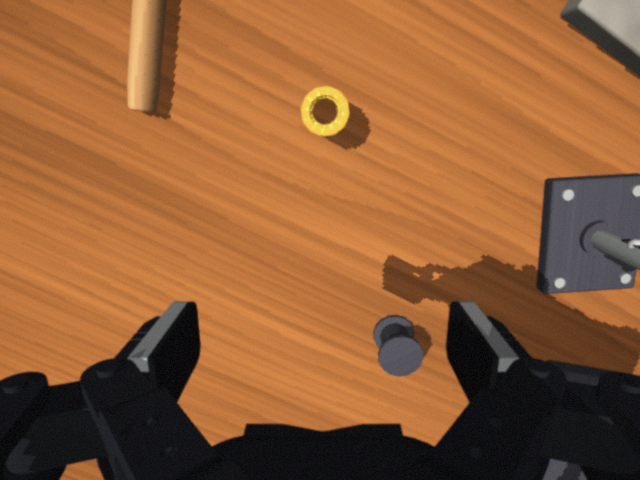

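The collar is at pixel (325, 111), which gives (0.538, 0.1705), and its surroundings are clear. I'll descend and grip above its centre so the gripper body clears the post later.

>>> servo_tool:
  increments:
    - [1.5, 0.1, 2, 0, 0, 0, -1]
    - [1.5, 0.1, 3.5, 0, 0, 0, -1]
    - [1.5, 0.1, 4, 0, 0, 0, -1]
    - [1.5, 0.1, 3.5, 0, 0, 0, -1]
    - [1.4, 0.1, 2, 0, 0, 0, -1]

```text
clock: 4.45
position: [0.5385, 0.1681, 0.0969]
ee_rot: [0.0, 0.974, 0.228, -0.002]
contact_force: [0.7, -0.4, -0.9]
width: 0.0854
gripper_force: 0.0
```

>>> servo_tool:
  increments:
    - [0, 0, 1.5, 0, 0, 0, -1]
    - [0, 0, 2, 0, 0, 0, -1]
    - [0, 0, 2, 0, 0, 0, -1]
    - [0, 0, 1, 0, 0, 0, -1]
    - [0, 0, 0, 0, 0, 0, -1]

```text
clock: 4.95
position: [0.5384, 0.1684, 0.0333]
ee_rot: [0.0, 0.974, 0.228, -0.001]
contact_force: [-0.0, -0.6, 0.1]
width: 0.0852
gripper_force: 0.0
```

>>> servo_tool:
  increments:
    - [0, -0.2, 0.5, 0, 0, 0, -1]
    - [0, 0, 0, 0, 0, 0, 0.2]
    - [0, 0, 0, 0, 0, 0, 1]
    - [0, 0, 0, 0, 0, 0, 1]
    - [0, 0, 0, 0, 0, 0, 1]
  squeeze: 40

```text
clock: 5.45
position: [0.5385, 0.1713, 0.0301]
ee_rot: [-0.0, 0.974, 0.228, 0.001]
contact_force: [-0.5, 0.6, 2.6]
width: 0.0353
gripper_force: 39.9
```

>>> servo_tool:
  increments:
    - [0, 0, 0, 0, 0, 0, 1]
    - [0, 0, 0, 0, 0, 0, 1]
    - [0, 0, 0, 0, 0, 0, 1]
    - [0, 0, 0, 0, 0, 0, 1]
    - [0, 0, 0, 0, 0, 0, 1]
  squeeze: 40

```text
clock: 5.95
position: [0.5385, 0.1713, 0.0301]
ee_rot: [-0.0, 0.974, 0.228, 0.001]
contact_force: [-1.1, -0.3, 5.6]
width: 0.0354
gripper_force: 40.2
```

>>> servo_tool:
  increments:
    - [0, 0, -1, 0, 0, 0, 1]
    - [0, 0, -4, 0, 0, 0, 1]
    - [0, 0, -5, 0, 0, 0, 1]
    - [0, 0, -5, 0, 0, 0, 1]
    - [0, 0, -3, 0, 0, 0, 1]

```text
clock: 6.45
position: [0.5393, 0.1712, 0.2138]
ee_rot: [0.0, 0.974, 0.228, 0.003]
contact_force: [1.3, -0.5, -0.9]
width: 0.0355
gripper_force: 40.4
```

>>> servo_tool:
  increments:
    - [-1, 1.6, 0, 0, 0, 0, 1]
    - [-2, 3.2, 0, 0, 0, 0, 1]
    - [-2, 3.2, 0, 0, 0, 0, 1]
    - [-2, 3.2, 0, 0, 0, 0, 1]
    - [-2, 3.2, 0, 0, 0, 0, 1]

```text
clock: 6.95
position: [0.5208, 0.0007, 0.2095]
ee_rot: [0.0, 0.974, 0.229, -0.0]
contact_force: [-0.1, 0.2, -1.3]
width: 0.0352
gripper_force: 40.4
```

>>> servo_tool:
  increments:
    - [-2, 3.2, 0, 0, 0, 0, 1]
    - [-2, 3.2, 0, 0, 0, 0, 1]
    - [-1.5, 2.4, 0, 0, 0, 0, 1]
    - [-0.9, 1.4, 0, 0, 0, 0, 1]
    - [0, 0, 0, 0, 0, 0, 1]

```text
clock: 7.45
position: [0.5091, -0.12, 0.2094]
ee_rot: [0.001, 0.974, 0.227, -0.0]
contact_force: [-0.0, 0.6, -1.2]
width: 0.0355
gripper_force: 40.4
```

```bash
python3 look.py w3
python3 - <<'E'
from h import *
im=cv2.imread('pics/w3.png')
cv2.imwrite('pics/w3b.png',im)
s=manip.get_state();print(s['contact_force'],s['moment'],s['width'],s['position'])
for v in ('scene','top'):
    optics.get_image(v)
    for r in finder.tip_of('collar_center',v): print(v,r, atz(v,r['at'],s['position'][2]-.005))
E
```

```text
7.45 [ 0.5091 -0.12    0.2094] [ 0.0005  0.9739  0.2269 -0.0003]
cam [ 0.5719 -0.0881  0.3444]
collar_center 0.92 [323.1 318. ] [ 0.4255 -0.1603  0.025 ]
post_top 0.59 [319.  162.6] [ 0.5497 -0.0967  0.122 ]
slot_top 0.67 [320.4 141.3] [ 0.5591 -0.0928  0.108 ]
stand 0.91 [324.8 147.4] [ 0.5505 -0.1002  0.    ]
stand 0.77 [595.6  63.6] [ 0.7034 -0.2611  0.    ]
[-0.18085322 -0.24797386 -1.84978066] [ 0.05685465  0.02013737 -0.01813495] 0.0350496029114471 [ 0.50942656 -0.11676863  0.20931511]
scene {'at': [306.1, 160.6], 'p': 0.59} [ 0.50577582 -0.11367547  0.20431511]
top {'at': [390.4, 243.1], 'p': 0.35} [ 0.50651108 -0.11702932  0.20431511]
```

View pics/w3.png

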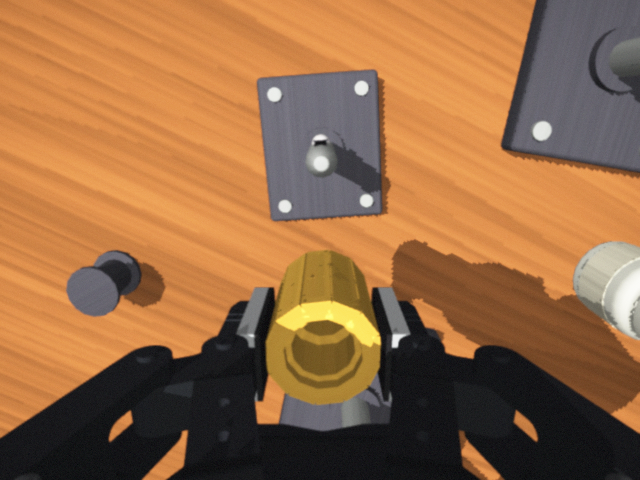

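Run:
```python
from h import *
np.set_printoptions(precision=4,suppress=True)
L=[];C=[];Pt=[]
for i in range(6):
    optics.get_image('wrist'); cal=KD('wrist'); L.append(manip.get_state()['position'])
    C.append(-cal[2][:3,:3].T@cal[2][:3,3])
    for r in finder.tip_of('post_top','wrist')[:1]: Pt.append(r['at'])
print(np.array(L),np.array(C),np.mean(L,0)); print(np.array(Pt))
z=np.mean(L,0)[2]-.005
for px in ((323.1,318),): print('collar',atz('wrist',px,z,cal))
S=[atz('wrist',p,.018,cal) for p in ((274,94),(361,88),(285,206),(366,200))]
print(np.array(S),np.mean(S,0)); print('post',atz('wrist',(320.5,162),.122,cal))
# predicted outline of collar rims at TCP
c=np.mean(L,0)
for dz in (.025,-.025):
    q=proj('wrist',[c+[.018*np.cos(t),.018*np.sin(t),dz-.005] for t in np.linspace(0,6.28,60)],cal); print(dz,q.min(0),q.max(0))
```

```text
[[ 0.5096 -0.1172  0.2094]
 [ 0.5095 -0.1174  0.2093]
 [ 0.5096 -0.1176  0.2093]
 [ 0.5095 -0.1177  0.2093]
 [ 0.5095 -0.1178  0.2093]
 [ 0.5095 -0.1178  0.2093]] [[ 0.5722 -0.0865  0.3444]
 [ 0.5722 -0.0868  0.3444]
 [ 0.5721 -0.087   0.3444]
 [ 0.5721 -0.0871  0.3444]
 [ 0.5721 -0.0872  0.3444]
 [ 0.5721 -0.0872  0.3444]] [ 0.5095 -0.1176  0.2093]
[[325.1 162.6]
 [325.6 164.8]
 [323.3 163.1]
 [323.9 167.1]
 [325.4 163.8]
 [326.2 166.2]]
collar [ 0.5081 -0.1191  0.2043]
[[ 0.5703 -0.0477  0.018 ]
 [ 0.6027 -0.1036  0.018 ]
 [ 0.4971 -0.0909  0.018 ]
 [ 0.5299 -0.1462  0.018 ]] [ 0.55   -0.0971  0.018 ]
post [ 0.5507 -0.0965  0.122 ]
0.025 [262.7965 296.0834] [379.0308 398.6588]
-0.025 [278.9164 245.9111] [363.9202 324.7576]
```

>>> servo_tool:
  increments:
    - [0.5, 0, 0, 0, 0, 0, 1]
    - [1.2, 0, 0, 0, 0, 0, 1]
    - [1.4, 0.1, 0, 0, 0, 0, 1]
    - [1, 0, 0, 0, 0, 0, 1]
    - [0.4, 0, 0, 0, 0, 0, 1]

```text
clock: 9.0
position: [0.5519, -0.0979, 0.2091]
ee_rot: [0.0, 0.973, 0.229, 0.0]
contact_force: [-0.8, -0.2, -1.2]
width: 0.0353
gripper_force: 40.4
```

>>> servo_tool:
  increments:
    - [0, 0, 1, 0, 0, 0, 1]
    - [0, 0, 1.5, 0, 0, 0, 1]
    - [0, 0, 1.2, 0, 0, 0, 1]
    - [0, 0, 0.5, 0, 0, 0, 1]
    - [0, 0, 0, 0, 0, 0, 1]

```text
clock: 9.5
position: [0.5494, -0.0985, 0.1661]
ee_rot: [-0.001, 0.974, 0.228, -0.001]
contact_force: [0.1, 0.4, -1.3]
width: 0.0353
gripper_force: 40.4
```

Run:
```python
from h import *
np.set_printoptions(precision=4,suppress=True)
for i in range(3):
    im=optics.get_image('wrist')
s=manip.get_state();print(s['position'],s['contact_force'],s['moment'])
cal=KD('wrist')
cv2.imwrite('pics/w4.png',im[:,:,::-1])
t=im[120:480,130:530,::-1]
print(proj('wrist',[[.55,-.0995,.122]],cal))
for v in ('scene','top'):
    i2=optics.get_image(v); p=s['position']; c=proj(v,[p])[0].astype(int)
    a=cv2.resize(i2[max(c[1]-60,0):c[1]+60,max(0,c[0]-60):c[0]+60],(400,300 if 0 else 400))
    t=np.hstack([cv2.resize(t,(400,400)) if v=='scene' else t,a[:,:,::-1]])
cv2.imwrite('pics/c4.png',cv2.resize(t,(800,267)) if t.shape[1]>800 else t)
```

```text
[ 0.5506 -0.0989  0.1678] [-1.5706  0.5593 -0.5331] [-0.0276 -0.0551  0.0265]
[[322.4864 275.0235]]
```

View pics/c4.png

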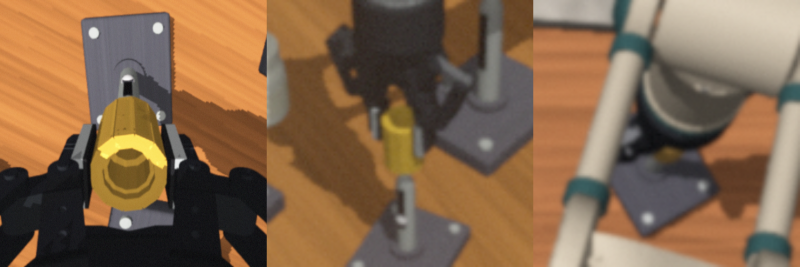

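Run:
```python
from h import *
im=optics.get_image('scene')[:,:,::-1]
p=manip.get_state()['position']; K=8
c=proj('scene',[[p[0],p[1],.12]])[0].astype(int); x0,y0=c[0]-45,c[1]-37
t=cv2.resize(im[y0:y0+74,x0:x0+90],None,fx=K,fy=K,interpolation=cv2.INTER_CUBIC)
def line(x,y,z0,z1,r,col):
    # silhouette edges of vertical cylinder
    o=-KD('scene')[2][:3,:3].T@KD('scene')[2][:3,3]; d=np.array([x,y])-o[:2]; d/=np.linalg.norm(d); n=np.array([-d[1],d[0]])
    for s in (-1,1):
        q=proj('scene',[[x+s*r*n[0],y+s*r*n[1],z] for z in (z0,z1)]); q=((q-[x0,y0]+.5)*K).astype(int)
        cv2.line(t,tuple(map(int,q[0])),tuple(map(int,q[1])),col,1)
line(p[0],p[1],p[2]-.03,p[2]+.02,.018,(0,0,255))
line(.55,-.0995,.03,.11,.009,(255,255,0))
cv2.imwrite('pics/s5.png',t)
```

```text
(no output)
```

View pics/s5.png

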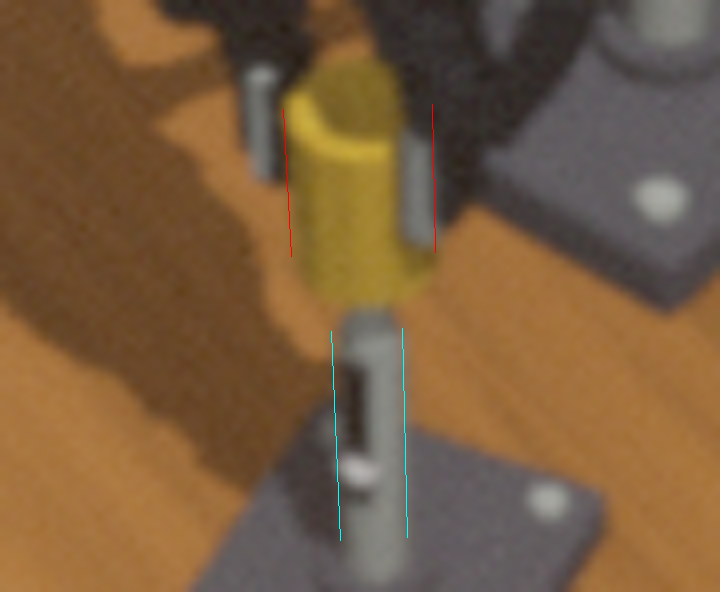

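Everything lines up to about 1 mm, and the ball shows at (357, 470) in the crop, low in its slot. I'll thread the collar on gently.

>>> servo_tool:
  increments:
    - [0, 0, 0.4, 0, 0, 0, 1]
    - [0, 0, 0.5, 0, 0, 0, 1]
    - [0, 0, 0.5, 0, 0, 0, 1]
    - [0, 0, 0.4, 0, 0, 0, 1]
    - [0, 0, 0.2, 0, 0, 0, 1]

```text
clock: 10.3
position: [0.5499, -0.0986, 0.1465]
ee_rot: [-0.0, 0.974, 0.228, -0.001]
contact_force: [0.0, 0.6, -1.0]
width: 0.0357
gripper_force: 40.4
```

>>> servo_tool:
  increments:
    - [0, 0, 0.2, 0, 0, 0, 1]
    - [0, 0, 0.2, 0, 0, 0, 1]
    - [0, 0, 0.2, 0, 0, 0, 1]
    - [0, 0, 0.2, 0, 0, 0, 1]
    - [0, 0, 0, 0, 0, 0, 1]

```text
clock: 10.8
position: [0.5501, -0.0986, 0.139]
ee_rot: [-0.0, 0.974, 0.228, -0.0]
contact_force: [0.1, 0.3, -1.5]
width: 0.0352
gripper_force: 40.4
```

>>> servo_tool:
  increments:
    - [0, 0, 0.2, 0, 0, 0, 1]
    - [0, 0, 0.2, 0, 0, 0, 1]
    - [0, 0, 0.1, 0, 0, 0, 1]
    - [0, 0, 0.1, 0, 0, 0, 1]
    - [0, 0, 0, 0, 0, 0, 1]

```text
clock: 11.3
position: [0.5501, -0.0986, 0.1331]
ee_rot: [-0.0, 0.974, 0.228, -0.0]
contact_force: [0.3, -0.8, -0.4]
width: 0.0353
gripper_force: 40.4
```

```bash
cat > st.py <<'E'
from h import *
np.set_printoptions(precision=4,suppress=True)
F=[]
for i in range(4):
    optics.get_image('wrist'); s=manip.get_state(); F.append(np.r_[s['position'],s['contact_force'],s['moment']])
print(s['clock'],np.mean(F,0))
E
python3 st.py
```

```text
11.5 [ 0.5503 -0.0987  0.1333  0.0806 -0.0484 -1.2974  0.0392  0.0051  0.0242]
```

>>> servo_tool:
  increments:
    - [0, 0, 0.1, 0, 0, 0, 1]
    - [0, 0, 0.1, 0, 0, 0, 1]
    - [0, 0, 0.1, 0, 0, 0, 1]
    - [0, 0, 0.1, 0, 0, 0, 1]
    - [0, 0, 0, 0, 0, 0, 1]

```text
clock: 12.0
position: [0.5501, -0.0986, 0.1291]
ee_rot: [-0.0, 0.974, 0.228, -0.0]
contact_force: [-0.3, -0.3, -0.7]
width: 0.0353
gripper_force: 40.4
```

>>> servo_tool:
  increments:
    - [0, 0, 0.1, 0, 0, 0, 1]
    - [0, 0, 0.1, 0, 0, 0, 1]
    - [0, 0, 0.1, 0, 0, 0, 1]
    - [0, 0, 0.1, 0, 0, 0, 1]
    - [0, 0, 0, 0, 0, 0, 1]

```text
clock: 12.5
position: [0.5501, -0.0986, 0.1251]
ee_rot: [-0.0, 0.974, 0.228, -0.0]
contact_force: [-1.0, -0.3, -0.4]
width: 0.0354
gripper_force: 40.4
```

>>> servo_tool:
  increments:
    - [0, 0, 0.1, 0, 0, 0, 1]
    - [0, 0, 0.1, 0, 0, 0, 1]
    - [0, 0, 0.1, 0, 0, 0, 1]
    - [0, 0, 0.1, 0, 0, 0, 1]
    - [0, 0, 0, 0, 0, 0, 1]

```text
clock: 13.0
position: [0.5501, -0.0986, 0.1211]
ee_rot: [-0.0, 0.974, 0.228, -0.0]
contact_force: [0.1, 0.6, -1.5]
width: 0.0351
gripper_force: 40.4
```

>>> servo_tool:
  increments:
    - [0, 0, 0.1, 0, 0, 0, 1]
    - [0, 0, 0.1, 0, 0, 0, 1]
    - [0, 0, 0.1, 0, 0, 0, 1]
    - [0, 0, 0.1, 0, 0, 0, 1]
    - [0, 0, 0, 0, 0, 0, 1]

```text
clock: 13.5
position: [0.5501, -0.0986, 0.1171]
ee_rot: [-0.0, 0.974, 0.228, -0.0]
contact_force: [-0.4, -0.5, -1.2]
width: 0.0356
gripper_force: 40.4
```

>>> servo_tool:
  increments:
    - [0, 0, 0.1, 0, 0, 0, 1]
    - [0, 0, 0.1, 0, 0, 0, 1]
    - [0, 0, 0.1, 0, 0, 0, 1]
    - [0, 0, 0, 0, 0, 0, 1]
    - [0, 0, 0, 0, 0, 0, 1]

```text
clock: 14.0
position: [0.5502, -0.0987, 0.1143]
ee_rot: [0.0, 0.974, 0.228, -0.0]
contact_force: [-0.6, 0.9, -1.8]
width: 0.0352
gripper_force: 40.4
```

>>> servo_tool:
  increments:
    - [0, 0, 0.1, 0, 0, 0, 1]
    - [0, 0, 0.1, 0, 0, 0, 1]
    - [0, 0, 0, 0, 0, 0, 1]
    - [0, 0, 0, 0, 0, 0, 1]
    - [0, 0, 0, 0, 0, 0, 1]

```text
clock: 14.5
position: [0.5503, -0.0987, 0.1123]
ee_rot: [0.0, 0.974, 0.228, 0.0]
contact_force: [-0.5, 0.2, -0.4]
width: 0.0354
gripper_force: 40.4
```

>>> servo_tool:
  increments:
    - [0, 0, 0.1, 0, 0, 0, 1]
    - [0, 0, 0.1, 0, 0, 0, 1]
    - [0, 0, 0, 0, 0, 0, 1]
    - [0, 0, 0, 0, 0, 0, 1]
    - [0, 0, 0, 0, 0, 0, 1]

```text
clock: 15.0
position: [0.5503, -0.0987, 0.1103]
ee_rot: [0.0, 0.974, 0.228, 0.0]
contact_force: [0.2, -0.2, -1.3]
width: 0.0358
gripper_force: 40.4
```

>>> servo_tool:
  increments:
    - [0, 0, 0.1, 0, 0, 0, 1]
    - [0, 0, 0.1, 0, 0, 0, 1]
    - [0, 0, 0, 0, 0, 0, 1]
    - [0, 0, 0, 0, 0, 0, 1]
    - [0, 0, 0, 0, 0, 0, 1]

```text
clock: 15.5
position: [0.5503, -0.0987, 0.1083]
ee_rot: [0.0, 0.974, 0.228, 0.0]
contact_force: [-0.2, 1.0, -2.1]
width: 0.0353
gripper_force: 40.4
```

>>> servo_tool:
  increments:
    - [0, 0, 0.1, 0, 0, 0, 1]
    - [0, 0, 0.1, 0, 0, 0, 1]
    - [0, 0, 0, 0, 0, 0, 1]
    - [0, 0, 0, 0, 0, 0, 1]
    - [0, 0, 0, 0, 0, 0, 1]

```text
clock: 16.0
position: [0.5503, -0.0987, 0.1063]
ee_rot: [0.0, 0.974, 0.228, 0.0]
contact_force: [-0.4, 0.8, -0.7]
width: 0.035
gripper_force: 40.4
```

>>> servo_tool:
  increments:
    - [0, 0, 0.1, 0, 0, 0, 1]
    - [0, 0, 0.1, 0, 0, 0, 1]
    - [0, 0, 0, 0, 0, 0, 1]
    - [0, 0, 0, 0, 0, 0, 1]
    - [0, 0, 0, 0, 0, 0, 1]

```text
clock: 16.5
position: [0.5503, -0.0987, 0.1043]
ee_rot: [0.0, 0.974, 0.228, 0.0]
contact_force: [0.2, 0.8, -1.4]
width: 0.0353
gripper_force: 40.4
```

>>> servo_tool:
  increments:
    - [0, 0, 0.1, 0, 0, 0, 1]
    - [0, 0, 0, 0, 0, 0, 1]
    - [0, 0, 0, 0, 0, 0, 1]
    - [0, 0, 0, 0, 0, 0, 1]
    - [0, 0, 0, 0, 0, 0, 1]

```text
clock: 17.0
position: [0.5503, -0.0987, 0.1033]
ee_rot: [0.0, 0.974, 0.228, 0.0]
contact_force: [-0.2, 0.2, -1.2]
width: 0.0351
gripper_force: 40.4
```

>>> servo_tool:
  increments:
    - [0, 0, 0.1, 0, 0, 0, 1]
    - [0, 0, 0, 0, 0, 0, 1]
    - [0, 0, 0, 0, 0, 0, 1]
    - [0, 0, 0, 0, 0, 0, 1]
    - [0, 0, 0, 0, 0, 0, 1]

```text
clock: 17.5
position: [0.5503, -0.0986, 0.1023]
ee_rot: [0.0, 0.974, 0.228, 0.0]
contact_force: [-0.6, 0.0, -0.9]
width: 0.0353
gripper_force: 40.4
```

>>> servo_tool:
  increments:
    - [0, 0, 0.1, 0, 0, 0, 1]
    - [0, 0, 0, 0, 0, 0, 1]
    - [0, 0, 0, 0, 0, 0, 1]
    - [0, 0, 0, 0, 0, 0, 1]
    - [0, 0, 0, 0, 0, 0, 1]

```text
clock: 18.0
position: [0.5504, -0.0987, 0.1013]
ee_rot: [0.0, 0.974, 0.228, 0.0]
contact_force: [-0.0, 0.0, -1.6]
width: 0.0355
gripper_force: 40.4
```

>>> servo_tool:
  increments:
    - [0, 0, 0.1, 0, 0, 0, 1]
    - [0, 0, 0, 0, 0, 0, 1]
    - [0, 0, 0, 0, 0, 0, 1]
    - [0, 0, 0, 0, 0, 0, 1]
    - [0, 0, 0, 0, 0, 0, 1]

```text
clock: 18.5
position: [0.5506, -0.0986, 0.1004]
ee_rot: [0.0, 0.974, 0.228, 0.0]
contact_force: [1.9, 0.8, 0.4]
width: 0.0357
gripper_force: 40.5
```

>>> servo_tool:
  increments:
    - [0, 0, 0.1, 0, 0, 0, 1]
    - [0, 0, 0, 0, 0, 0, 1]
    - [0, 0, 0, 0, 0, 0, 1]
    - [0, 0, 0, 0, 0, 0, 1]
    - [0, 0, 0, 0, 0, 0, 1]

```text
clock: 19.0
position: [0.5506, -0.0986, 0.0994]
ee_rot: [0.0, 0.974, 0.228, 0.0]
contact_force: [3.7, 2.4, -1.0]
width: 0.0352
gripper_force: 40.5
```

>>> servo_tool:
  increments:
    - [0, 0, 0.1, 0, 0, 0, 1]
    - [0, 0, 0, 0, 0, 0, 1]
    - [0, 0, 0, 0, 0, 0, 1]
    - [0, 0, 0, 0, 0, 0, 1]
    - [0, 0, 0, 0, 0, 0, 1]

```text
clock: 19.5
position: [0.5508, -0.0986, 0.0984]
ee_rot: [0.0, 0.974, 0.228, 0.001]
contact_force: [3.4, 2.9, -0.7]
width: 0.0353
gripper_force: 40.5
```

>>> servo_tool:
  increments:
    - [0, 0, 0.1, 0, 0, 0, 1]
    - [0, 0, 0, 0, 0, 0, 1]
    - [0, 0, 0, 0, 0, 0, 1]
    - [0, 0, 0, 0, 0, 0, 1]
    - [0, 0, 0, 0, 0, 0, 1]

```text
clock: 20.0
position: [0.5509, -0.0985, 0.0976]
ee_rot: [0.0, 0.974, 0.228, 0.001]
contact_force: [3.5, 2.2, 1.0]
width: 0.0358
gripper_force: 40.6
```

>>> servo_tool:
  increments:
    - [0, 0, 0.1, 0, 0, 0, 1]
    - [0, 0, 0, 0, 0, 0, 1]
    - [0, 0, 0, 0, 0, 0, 1]
    - [0, 0, 0, 0, 0, 0, 1]
    - [0, 0, 0, 0, 0, 0, 1]

```text
clock: 20.5
position: [0.5513, -0.0985, 0.0969]
ee_rot: [0.0, 0.974, 0.228, 0.001]
contact_force: [4.4, 2.8, 2.7]
width: 0.0352
gripper_force: 40.7
```

>>> servo_tool:
  increments:
    - [0, 0, 0.1, 0, 0, 0, 1]
    - [0, 0, 0, 0, 0, 0, 1]
    - [0, 0, 0, 0, 0, 0, 1]
    - [0, 0, 0, 0, 0, 0, 1]
    - [0, 0, 0, 0, 0, 0, 1]

```text
clock: 21.0
position: [0.5515, -0.0985, 0.0963]
ee_rot: [0.0, 0.974, 0.228, 0.001]
contact_force: [4.4, 3.2, 4.7]
width: 0.035
gripper_force: 40.9
```

>>> servo_tool:
  increments:
    - [0, 0, 0.1, 0, 0, 0, 1]
    - [0, 0, 0, 0, 0, 0, 1]
    - [0, 0, 0, 0, 0, 0, 1]
    - [0, 0, 0, 0, 0, 0, 1]
    - [0, 0, 0, 0, 0, 0, 1]

```text
clock: 21.5
position: [0.5515, -0.0984, 0.0955]
ee_rot: [0.0, 0.974, 0.228, 0.002]
contact_force: [2.7, 4.3, 5.7]
width: 0.0352
gripper_force: 41.1
```

>>> servo_tool:
  increments:
    - [0, 0, 0.1, 0, 0, 0, 1]
    - [0, 0, 0, 0, 0, 0, 1]
    - [0, 0, 0, 0, 0, 0, 1]
    - [0, 0, 0, 0, 0, 0, 1]
    - [0, 0, 0, 0, 0, 0, 1]

```text
clock: 22.0
position: [0.5515, -0.0983, 0.094]
ee_rot: [0.0, 0.974, 0.228, 0.001]
contact_force: [5.4, 3.4, 2.0]
width: 0.0355
gripper_force: 40.7
```

>>> servo_tool:
  increments:
    - [0, 0, 0.1, 0, 0, 0, 1]
    - [0, 0, 0, 0, 0, 0, 1]
    - [0, 0, 0, 0, 0, 0, 1]
    - [0, 0, 0, 0, 0, 0, 1]
    - [0, 0, 0, 0, 0, 0, 1]

```text
clock: 22.5
position: [0.5514, -0.0982, 0.0925]
ee_rot: [-0.0, 0.974, 0.228, 0.001]
contact_force: [5.7, 3.8, -0.7]
width: 0.035
gripper_force: 40.5
```

>>> servo_tool:
  increments:
    - [0, 0, 0.1, 0, 0, 0, 1]
    - [0, 0, 0, 0, 0, 0, 1]
    - [0, 0, 0, 0, 0, 0, 1]
    - [0, 0, 0, 0, 0, 0, 1]
    - [0, 0, 0, 0, 0, 0, 1]

```text
clock: 23.0
position: [0.5514, -0.0982, 0.0915]
ee_rot: [-0.0, 0.974, 0.228, 0.001]
contact_force: [4.8, 4.6, -0.5]
width: 0.0354
gripper_force: 40.4
```

The peak was at TCP z ≈ 0.0957, so I expect the click near 0.0727. I'll go through the plain bore to about 0.080.

>>> servo_tool:
  increments:
    - [0, 0, 0.1, 0, 0, 0, 1]
    - [0, 0, 0.1, 0, 0, 0, 1]
    - [0, 0, 0.1, 0, 0, 0, 1]
    - [0, 0, 0.1, 0, 0, 0, 1]
    - [0, 0, 0, 0, 0, 0, 1]

```text
clock: 23.5
position: [0.5515, -0.0982, 0.0876]
ee_rot: [0.0, 0.974, 0.228, 0.001]
contact_force: [5.9, 3.8, -0.2]
width: 0.0354
gripper_force: 40.4
```

>>> servo_tool:
  increments:
    - [0, 0, 0.1, 0, 0, 0, 1]
    - [0, 0, 0.1, 0, 0, 0, 1]
    - [0, 0, 0.1, 0, 0, 0, 1]
    - [0, 0, 0.1, 0, 0, 0, 1]
    - [0, 0, 0, 0, 0, 0, 1]

```text
clock: 24.0
position: [0.5516, -0.0982, 0.0836]
ee_rot: [0.0, 0.974, 0.228, 0.002]
contact_force: [5.7, 3.7, -1.1]
width: 0.0354
gripper_force: 40.4
```

>>> servo_tool:
  increments:
    - [0, 0, 0.1, 0, 0, 0, 1]
    - [0, 0, 0.1, 0, 0, 0, 1]
    - [0, 0, 0, 0, 0, 0, 1]
    - [0, 0, 0, 0, 0, 0, 1]
    - [0, 0, 0, 0, 0, 0, 1]

```text
clock: 24.5
position: [0.5516, -0.0982, 0.0814]
ee_rot: [-0.0, 0.974, 0.228, 0.001]
contact_force: [7.0, 4.8, -1.3]
width: 0.0356
gripper_force: 40.4
```

>>> servo_tool:
  increments:
    - [0, 0, 0.1, 0, 0, 0, 1]
    - [0, 0, 0, 0, 0, 0, 1]
    - [0, 0, 0, 0, 0, 0, 1]
    - [0, 0, 0, 0, 0, 0, 1]
    - [0, 0, 0, 0, 0, 0, 1]

```text
clock: 25.0
position: [0.5516, -0.0982, 0.0804]
ee_rot: [-0.0, 0.974, 0.228, 0.001]
contact_force: [6.7, 4.6, -1.6]
width: 0.0356
gripper_force: 40.4
```

>>> servo_tool:
  increments:
    - [0, 0, 0.1, 0, 0, 0, 1]
    - [0, 0, 0, 0, 0, 0, 1]
    - [0, 0, 0, 0, 0, 0, 1]
    - [0, 0, 0, 0, 0, 0, 1]
    - [0, 0, 0, 0, 0, 0, 1]

```text
clock: 25.5
position: [0.5516, -0.0982, 0.0794]
ee_rot: [-0.0, 0.974, 0.228, 0.001]
contact_force: [6.7, 4.5, -1.9]
width: 0.0349
gripper_force: 40.4
```

>>> servo_tool:
  increments:
    - [0, 0, 0.1, 0, 0, 0, 1]
    - [0, 0, 0, 0, 0, 0, 1]
    - [0, 0, 0, 0, 0, 0, 1]
    - [0, 0, 0, 0, 0, 0, 1]
    - [0, 0, 0, 0, 0, 0, 1]

```text
clock: 26.0
position: [0.5516, -0.0982, 0.078]
ee_rot: [-0.0, 0.974, 0.228, 0.001]
contact_force: [6.8, 3.4, -4.3]
width: 0.0354
gripper_force: 40.2
```

>>> servo_tool:
  increments:
    - [0, 0, 0.1, 0, 0, 0, 1]
    - [0, 0, 0, 0, 0, 0, 1]
    - [0, 0, 0, 0, 0, 0, 1]
    - [0, 0, 0, 0, 0, 0, 1]
    - [0, 0, 0, 0, 0, 0, 1]

```text
clock: 26.5
position: [0.5516, -0.0982, 0.0769]
ee_rot: [-0.0, 0.974, 0.228, 0.001]
contact_force: [7.3, 4.7, -4.2]
width: 0.0349
gripper_force: 40.3
```

>>> servo_tool:
  increments:
    - [0, 0, 0.1, 0, 0, 0, 1]
    - [0, 0, 0, 0, 0, 0, 1]
    - [0, 0, 0, 0, 0, 0, 1]
    - [0, 0, 0, 0, 0, 0, 1]
    - [0, 0, 0, 0, 0, 0, 1]

```text
clock: 27.0
position: [0.5514, -0.0982, 0.0755]
ee_rot: [-0.0, 0.974, 0.228, 0.001]
contact_force: [7.6, 3.9, -7.2]
width: 0.035
gripper_force: 40.5
```

>>> servo_tool:
  increments:
    - [0, 0, 0.1, 0, 0, 0, 1]
    - [0, 0, 0, 0, 0, 0, 1]
    - [0, 0, 0, 0, 0, 0, 1]
    - [0, 0, 0, 0, 0, 0, 1]
    - [0, 0, 0, 0, 0, 0, 1]

```text
clock: 27.5
position: [0.5498, -0.0986, 0.0739]
ee_rot: [-0.0, 0.974, 0.228, -0.001]
contact_force: [5.2, 2.1, -7.8]
width: 0.0351
gripper_force: 40.6
```

```bash
python3 st.py
```

```text
27.7 [ 0.5498 -0.0986  0.0739  5.3762  2.0102 -8.0589  0.3177 -0.9082  0.0059]
```

The pull-in is clear. I'll take half-millimetre steps to the zero-force point, where baseline Fz is about -1.3.

>>> servo_tool:
  increments:
    - [0, 0, 0.05, 0, 0, 0, 1]
    - [0, 0, 0, 0, 0, 0, 1]
    - [0, 0, 0, 0, 0, 0, 1]
    - [0, 0, 0, 0, 0, 0, 1]
    - [0, 0, 0, 0, 0, 0, 1]

```text
clock: 28.2
position: [0.5498, -0.0986, 0.0737]
ee_rot: [-0.0, 0.974, 0.228, -0.001]
contact_force: [4.9, 1.2, -5.9]
width: 0.0355
gripper_force: 40.8
```

>>> servo_tool:
  increments:
    - [0, 0, 0.05, 0, 0, 0, 1]
    - [0, 0, 0, 0, 0, 0, 1]
    - [0, 0, 0, 0, 0, 0, 1]
    - [0, 0, 0, 0, 0, 0, 1]
    - [0, 0, 0, 0, 0, 0, 1]

```text
clock: 28.7
position: [0.5498, -0.0986, 0.0738]
ee_rot: [-0.0, 0.974, 0.228, -0.0]
contact_force: [4.4, 0.8, -7.9]
width: 0.0355
gripper_force: 40.7
```

>>> servo_tool:
  increments:
    - [0, 0, 0.05, 0, 0, 0, 1]
    - [0, 0, 0, 0, 0, 0, 1]
    - [0, 0, 0, 0, 0, 0, 1]
    - [0, 0, 0, 0, 0, 0, 1]
    - [0, 0, 0, 0, 0, 0, 1]

```text
clock: 29.2
position: [0.5499, -0.0986, 0.0737]
ee_rot: [-0.0, 0.974, 0.228, -0.0]
contact_force: [4.2, 1.4, -7.0]
width: 0.0352
gripper_force: 40.8
```

```bash
python3 st.py
```

```text
29.4 [ 0.5499 -0.0986  0.0737  2.6414  1.467  -6.7694  0.2832 -0.4728 -0.0126]
```

>>> servo_tool:
  increments:
    - [0, 0, 0.05, 0, 0, 0, 1]
    - [0, 0, 0, 0, 0, 0, 1]
    - [0, 0, 0, 0, 0, 0, 1]
    - [0, 0, 0, 0, 0, 0, 1]
    - [0, 0, 0, 0, 0, 0, 1]

```text
clock: 29.9
position: [0.55, -0.0987, 0.0734]
ee_rot: [0.0, 0.974, 0.228, -0.0]
contact_force: [1.7, 1.5, -3.3]
width: 0.0353
gripper_force: 41.1
```

```bash
python3 st.py
```

```text
30.1 [ 0.55   -0.0987  0.0734  0.7915  1.3299 -3.3384  0.2757 -0.1671  0.0055]
```

>>> servo_tool:
  increments:
    - [0, 0, 0.03, 0, 0, 0, 1]
    - [0, 0, 0, 0, 0, 0, 1]
    - [0, 0, 0, 0, 0, 0, 1]
    - [0, 0, 0, 0, 0, 0, 1]
    - [0, 0, 0, 0, 0, 0, 1]

```text
clock: 30.6
position: [0.5503, -0.0988, 0.0732]
ee_rot: [0.0, 0.974, 0.228, 0.0]
contact_force: [1.0, 0.5, -0.4]
width: 0.035
gripper_force: 41.3
```

```bash
python3 st.py
```

```text
30.8 [ 0.5503 -0.0988  0.0731  0.5242  0.4601 -1.2162  0.0841 -0.0686 -0.0204]
```

Net force is zero at z = 0.0731, so the ball is seated. Now I'll release.

>>> servo_tool:
  increments:
    - [0, 0, 0, 0, 0, 0, 1]
    - [0, 0, 0, 0, 0, 0, -0.2]
    - [0, 0, 0, 0, 0, 0, -0.6]
    - [0, 0, 0, 0, 0, 0, -1]
    - [0, 0, 0, 0, 0, 0, -1]
  squeeze: 20

```text
clock: 31.3
position: [0.5503, -0.0987, 0.0731]
ee_rot: [0.0, 0.974, 0.228, 0.0]
contact_force: [0.0, 0.2, -0.7]
width: 0.0854
gripper_force: 0.0
```

>>> servo_tool:
  increments:
    - [0, 0, 0, 0, 0, 0, -1]
    - [0, 0, -1, 0, 0, 0, -1]
    - [0, 0, -2, 0, 0, 0, -1]
    - [0, 0, -4, 0, 0, 0, -1]
    - [0, 0, -4, 0, 0, 0, -1]

```text
clock: 31.8
position: [0.5498, -0.0985, 0.1843]
ee_rot: [-0.0, 0.974, 0.228, -0.001]
contact_force: [1.0, -0.4, -0.3]
width: 0.0853
gripper_force: 0.0
```

>>> servo_tool:
  increments:
    - [0, 0, -3, 0, 0, 0, -1]
    - [-2, 0, -1, 0, 0, 0, -1]
    - [-2, 0, 0, 0, 0, 0, -1]
    - [0, 0, 0, 0, 0, 0, -1]
    - [0, 0, 0, 0, 0, 0, -1]

```text
clock: 32.3
position: [0.5146, -0.1164, 0.2237]
ee_rot: [0.0, 0.974, 0.228, 0.001]
contact_force: [-0.2, 0.8, -0.4]
width: 0.0855
gripper_force: 0.0
```

Run:
```python
from h import *
im=optics.get_image('scene')[:,:,::-1]; c=proj('scene',[[.55,-.0985,.08]])[0].astype(int)
a=cv2.resize(im[c[1]-30:c[1]+40,c[0]-40:c[0]+40],(480,420),interpolation=cv2.INTER_CUBIC)
for z in (.0427,.0677,.0927): print(((proj('scene',[[.55,-.0985,z]])[0]-[c[0]-40,c[1]-30]+.5)*6))
rs=[]
for r in finder.tip_of('collar_center','scene')[:1]: print('s',r['p'],atz('scene',r['at'],.068)); rs.append(ray('scene',r['at']))
w=optics.get_image('wrist')[:,:,::-1]; 
for r in finder.tip_of('collar_center','wrist')[:1]: print('w',r['p'],atz('wrist',r['at'],.068)); rs.append(ray('wrist',r['at']))
if len(rs)==2: print(tri(rs))
cv2.imwrite('pics/f.png',np.hstack([a,cv2.resize(w,(320,240))[:, :].repeat(1,0) if 0 else cv2.copyMakeBorder(cv2.resize(w,(320,240)),0,180,0,0,0)]))
s=manip.get_state();print(s['clock'],s['position'],s['contact_force'],s['width'])
```

```text
[251.46152856 256.10873406]
[249.76989212 208.17622959]
[248.03096124 158.63595852]
s 0.56 [ 0.55003528 -0.09020863  0.068     ]
w 0.82 [ 0.54914289 -0.09952431  0.068     ]
[ 0.54650567 -0.09917687  0.05748069]
32.5 [ 0.51497745 -0.11617062  0.22273675] [-0.40114415  0.53037335 -0.29677423] 0.08512733571245525
```

View pics/f.png

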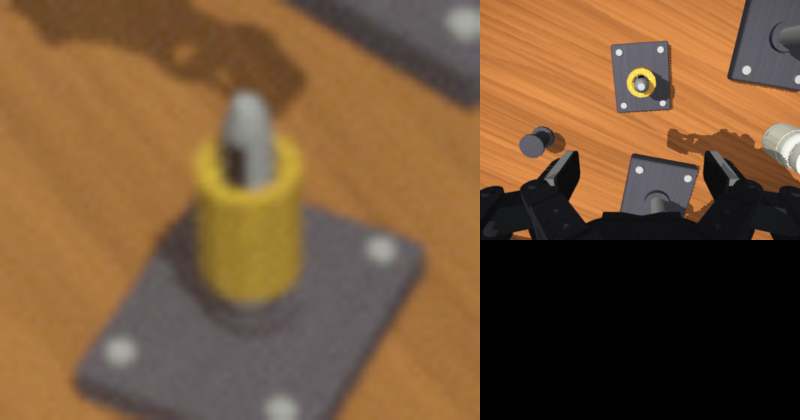

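Run:
```python
from h import *
from scipy.optimize import minimize
im=optics.get_image('scene'); cal=KD('scene')
c=proj('scene',[[.55,-.0985,.08]])[0].astype(int)
hsv=cv2.cvtColor(im,cv2.COLOR_RGB2HSV)
print(hsv[c[1]+5,c[0]-4:c[0]+4].tolist(), hsv[c[1],c[0]+25].tolist())
m=((hsv[...,0]>=20)&(hsv[...,0]<=35)&(hsv[...,1]>140)).astype(np.uint8)
w=np.zeros_like(m); w[c[1]-25:c[1]+30,c[0]-15:c[0]+15]=1; m*=w
ys,xs=np.nonzero(m); h=cv2.convexHull(np.c_[xs,ys].astype(np.int32)); M=np.zeros_like(m); cv2.fillConvexPoly(M,h,1)
ys,xs=np.nonzero(M); print('obs',xs.min(),xs.max(),ys.min(),ys.max(),xs.mean(),ys.mean(),M.sum())
t=np.linspace(0,6.28,48)
for z in (.043,.062,.065,.068,.071):
    q=proj('scene',[[.5502+.0185*np.cos(a),-.0987+.0185*np.sin(a),z+d] for d in(-.025,.025) for a in t],cal)
    A=np.zeros_like(m); cv2.fillConvexPoly(A,cv2.convexHull(q.round().astype(np.int32)),1); y,x=np.nonzero(A)
    print(z,x.min(),x.max(),y.min(),y.max(),x.mean(),y.mean(),A.sum())
```

```text
[[21, 173, 147], [22, 178, 152], [22, 180, 152], [22, 171, 152], [22, 172, 159], [22, 175, 165], [22, 172, 166], [22, 177, 164]] [16, 163, 161]
obs 284 301 211 237 292.9466357308585 223.59396751740138 431
0.043 284 302 216 244 293.23387096774195 229.79032258064515 496
0.062 284 302 209 238 293.17227722772276 223.66732673267327 505
0.065 284 302 208 238 293.140350877193 222.89863547758284 513
0.068 284 302 207 237 293.0870406189555 221.80077369439073 517
0.071 284 302 206 236 293.0870406189555 220.80077369439073 517
```

```bash
python3 -c "
from rig import manip
print(manip.sign_off())"
```

```text
the job is handed in; nothing more can be done
None
```

I pressed the collar past the ball until it clicked, released it, and handed the job in. The last camera check shows it held on the post near the expected height (about 68 mm, good to a few mm), but the hand-in returned no verdict.

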